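# Find the loose contact bolt on the cell test jig and hold its cap open

## Task

One of the three bolts on the solar-cell test jig has worked loose: tap the bolt heads straight down until you find the one that sinks. Then take that bolt's hinged cap by its tab, lift it about halfway open (45 degrees or a little more) and finish while still holding it up in the gripper, so that its seat can be inspected. Leave the other two caps shut, lift no cap before its bolt has been found loose, and do not disturb the bottles, cases and tools around.

Things in the scene. Friction and masses are not known exactly. Their poses are not given: they have to be found in the camera images.
- jig: fixed test jig: aluminium base plate 200 x 320 x 16 mm with three square bosses 46 mm wide in a row along its y (+100, 0, -100 mm, x = 0). Each boss has a steel hex bolt 21 mm across and a hinged grey cap round it. Origin on the table under the middle boss; x points away from the robot, to the deck with dark solar cells (plate spans x -30 to 170 mm), y along the row, z up; yaw random
- bolt_a (a joint): left (+y end of the jig) bolt: how far it is pushed down, in m, 0 = standing full height as found. A tight bolt does not move (under 1 mm). The loose one, any of the three and looking the same, sinks 6 mm onto a stop under a downward push of about 2 N (use a force stop of 5 to 6 N) and stays sunk
- head_a (a point): centre of the top face of the left bolt's head, 64 mm above the table and 12 mm above the cap at full height; 58 mm above the table when sunk
- cap_a (a joint): angle of the left bolt's cap in rad: 0 = shut and level, positive = tab raised, stop at 1.25. Its weight and a light spring shut it again (about 0.5 to 1 N at the tab), so it must be held. The cap is a plate 52 x 50 x 6 mm with a 27 mm hole for the bolt head, hinged at its far side, lifting tab towards the robot
- tab_a (a point): centre of the round grip at the end of the left cap's tab: a bar 14 mm thick, 18 mm long along the jig's y, on a tongue 14 mm wide; 79 mm from the hinge line, 49 mm above the table when shut, nothing beneath it but the table. Pinch it from above across its 18 mm length; it can pivot between the fingers as the cap rises
- hinge_a (a point): point on the left cap's hinge line, which runs along the jig's y: 30 mm beyond the bolt axis in the jig's x, 49 mm above the table
- bolt_b (a joint): middle bolt: how far it is pushed down, in m, 0 = standing full height as found. A tight bolt does not move (under 1 mm). The loose one, any of the three and looking the same, sinks 6 mm onto a stop under a downward push of about 2 N (use a force stop of 5 to 6 N) and stays sunk
- head_b (a point): centre of the top face of the middle bolt's head, 64 mm above the table and 12 mm above the cap at full height; 58 mm above the table when sunk
- cap_b (a joint): angle of the middle bolt's cap in rad: 0 = shut and level, positive = tab raised, stop at 1.25. Its weight and a light spring shut it again (about 0.5 to 1 N at the tab), so it must be held. The cap is a plate 52 x 50 x 6 mm with a 27 mm hole for the bolt head, hinged at its far side, lifting tab towards the robot
- tab_b (a point): centre of the round grip at the end of the middle cap's tab: a bar 14 mm thick, 18 mm long along the jig's y, on a tongue 14 mm wide; 79 mm from the hinge line, 49 mm above the table when shut, nothing beneath it but the table. Pinch it from above across its 18 mm length; it can pivot between the fingers as the cap rises
- hinge_b (a point): point on the middle cap's hinge line, which runs along the jig's y: 30 mm beyond the bolt axis in the jig's x, 49 mm above the table
- bolt_c (a joint): right (-y end of the jig) bolt: how far it is pushed down, in m, 0 = standing full height as found. A tight bolt does not move (under 1 mm). The loose one, any of the three and looking the same, sinks 6 mm onto a stop under a downward push of about 2 N (use a force stop of 5 to 6 N) and stays sunk
- head_c (a point): centre of the top face of the right bolt's head, 64 mm above the table and 12 mm above the cap at full height; 58 mm above the table when sunk
- cap_c (a joint): angle of the right bolt's cap in rad: 0 = shut and level, positive = tab raised, stop at 1.25. Its weight and a light spring shut it again (about 0.5 to 1 N at the tab), so it must be held. The cap is a plate 52 x 50 x 6 mm with a 27 mm hole for the bolt head, hinged at its far side, lifting tab towards the robot
- tab_c (a point): centre of the round grip at the end of the right cap's tab: a bar 14 mm thick, 18 mm long along the jig's y, on a tongue 14 mm wide; 79 mm from the hinge line, 49 mm above the table when shut, nothing beneath it but the table. Pinch it from above across its 18 mm length; it can pivot between the fingers as the cap rises
- hinge_c (a point): point on the right cap's hinge line, which runs along the jig's y: 30 mm beyond the bolt axis in the jig's x, 49 mm above the table
- amber_bottle: amber glass bottle, 68 mm diameter, 170 mm tall, white cap, standing left of the jig; a bystander, origin at its underside
- white_bottle: white plastic bottle, 76 mm diameter, 190 mm tall, red cap, standing right of the jig; a bystander, origin at its underside
- case_low: black sample case with clear lid, 55 x 55 x 20 mm, on the table beyond the jig; a bystander, origin at its underside
- case_high: same sample case, stacked on the other one; a bystander, origin at its underside
- case_jig: same sample case, lying on the jig's deck behind the bolts; a bystander, origin at its underside
- dish: shallow glass dish, 72 mm diameter, 14 mm high, on the jig's deck behind the bolts; a bystander, origin at its underside
- driver: small screwdriver 150 mm long lying on the table to the right; a bystander, origin at its underside
- marker: grey marker pen 120 mm long, 16 mm thick, lying on the table to the left; a bystander, origin at its underside

How it is judged:
On the way, in this order (a step that is already met when the one before it is completed fails the run):
1. the loose bolt has been tapped and has sunk, with all caps still shut (((value of joint bolt_a above 0.004 m and value of joint each of cap_a, cap_b, cap_c below 0.2 rad) or (value of joint bolt_b above 0.004 m and value of joint each of cap_a, cap_b, cap_c below 0.2 rad) or (value of joint bolt_c above 0.004 m and value of joint each of cap_a, cap_b, cap_c below 0.2 rad))), for 0.1 s.
2. the loose bolt's cap is lifted by the fingers (((value of joint bolt_a above 0.004 m and value of joint cap_a above 0.6 rad and contact force between the fingers and cap_a above 0.2 N and velocity of joint cap_a between -0.1 and 0.1 rad/s and value of joint each of cap_b, cap_c below 0.1 rad and value of joint each of bolt_b, bolt_c below 0.003 m) or (value of joint bolt_b above 0.004 m and value of joint cap_b above 0.6 rad and contact force between the fingers and cap_b above 0.2 N and velocity of joint cap_b between -0.1 and 0.1 rad/s and value of joint each of cap_a, cap_c below 0.1 rad and value of joint each of bolt_a, bolt_c below 0.003 m) or (value of joint bolt_c above 0.004 m and value of joint cap_c above 0.6 rad and contact force between the fingers and cap_c above 0.2 N and velocity of joint cap_c between -0.1 and 0.1 rad/s and value of joint each of cap_a, cap_b below 0.1 rad and value of joint each of bolt_a, bolt_b below 0.003 m))), for 0.2 s.
At the end, for the whole second after the job is handed in: the loose bolt is sunk (over 4 mm), its cap is held open beyond 0.6 rad (34 degrees) by the fingers (over 0.2 N) and at rest (under 0.1 rad/s); the other two caps are shut (under 0.1 rad) and their bolts unmoved (under 3 mm) (((value of joint bolt_a above 0.004 m and value of joint cap_a above 0.6 rad and contact force between the fingers and cap_a above 0.2 N and velocity of joint cap_a between -0.1 and 0.1 rad/s and value of joint each of cap_b, cap_c below 0.1 rad and value of joint each of bolt_b, bolt_c below 0.003 m) or (value of joint bolt_b above 0.004 m and value of joint cap_b above 0.6 rad and contact force between the fingers and cap_b above 0.2 N and velocity of joint cap_b between -0.1 and 0.1 rad/s and value of joint each of cap_a, cap_c below 0.1 rad and value of joint each of bolt_a, bolt_c below 0.003 m) or (value of joint bolt_c above 0.004 m and value of joint cap_c above 0.6 rad and contact force between the fingers and cap_c above 0.2 N and velocity of joint cap_c between -0.1 and 0.1 rad/s and value of joint each of cap_a, cap_b below 0.1 rad and value of joint each of bolt_a, bolt_b below 0.003 m))); the arm keeps its last pose, push and grip.
It fails at once if a cap was lifted (over 0.25 rad) whose bolt had not been found loose ((value of joint cap_a above 0.25 rad and value of joint bolt_a below 0.003 m) or (value of joint cap_b above 0.25 rad and value of joint bolt_b below 0.003 m) or (value of joint cap_c above 0.25 rad and value of joint bolt_c below 0.003 m)).
It fails at once if a bystander was pushed more than 40 mm (distance of any of amber_bottle, white_bottle, case_low, case_high, case_jig, dish, driver, marker from where it was at the start of the episode above 0.04 m).
It fails at once if a bottle was tipped over (angle between any of amber_bottle, white_bottle's own z axis and vertical above 0.6 rad).
It also fails if it takes over 45 s, if anything falls off the work surface, if the arm or the gripper's body presses on something with over 40 N, if the wrist force passes 120 N, or if a joint passes its speed limit or range.

## Robot

A 6-joint arm with a two-finger parallel gripper is mounted at the origin on the work surface. World frame = base frame: x ahead of the robot, y to its left, z up, the work surface at z = 0. Lengths are in m, angles in rad, forces in N, time in s.
With the tool pointing down it reaches from about 0.375 to 0.825 m from the base axis. Payload 5.5 kg.
Tool frame: the origin (TCP) lies at the very end of the fingers, on their centre line; the grasp point (between the pads) lies tcp_to_grasp behind it (tcp_to_grasp is the distance from the TCP to the grasp point, in m); x points along the fingers, y is the direction in which the jaws open and shut, and the axes are right-handed (so a half turn about x gives the same grasp; the last joint's range is limited). The gripper opens to 85 mm and grips with 20 to 120 N. Pads are 22 mm wide; open, the fingers measure 114 mm over their backs; the gripper's body (76 mm by 85 mm) begins 54 mm behind the grasp point. The pads swing forward as they close: fully open they stand 13 mm farther back than shut.
Start: joints at [1.138, 0.314, -0.047, 1.21, 0, 1.571], TCP at [0.252, 0.545, 0.198] pointing down, gripper open.
Joint ranges: [-2.67, 2.67], [-0.69, 1.73], [-1.03, 1.25], [-2.08, 2.16], [-1.42, 1.45], [-3.14, 3.14]. Speed limits (rad/s): [2.39, 2.39, 3.01, 3.14, 3.14, 3.14].

## Interface

Orientations are given as [roll, pitch, yaw] about the fixed x, y, z axes, in that order (R = Rz(yaw) Ry(pitch) Rx(roll)).
In Python, from cell import get_state, get_image, job_done, cut_out, tcp_to_grasp gives the robot as it stands.
- The arm moves only by the tool carry_out, never from a script. Its argument "plan" is a list of rows, each an object of numbers: "jaw": the finger opening in cm, from 0 to 8.54; "dx", "dy", "dz": the shift along the tool's x, y, z in cm; "turn": the turn about the tool's x in rad. In form: [{"jaw": .., "dx": .., "dy": .., "dz": .., "turn": ..}, ...]. A call has 1 to 8 rows; each row shifts and turns the pose as measured when the row begins, along the tool's axes as they then stand; what a row does not reach is not made up. A row lasts 1/8 s, in which the tool goes at most 62.5 mm and 10.7 degrees, less where a joint would pass 70% of its speed; a pose out of reach is approached as far as the arm can. A call is refused whole if a number of a shift passes 6.25 or a number of a turn 0.188, either way. A call with a gripper value outside its range is refused whole. The fingers move at their own pace and stop on an object; "newtons" is the grip in N (left out, the last holds). Time passes only in rows, so rows that do not move let the fingers close. It gives the time, the measured TCP pose, the force and the opening at its end, in the units of the state.
- get_state(): the state, without advancing time (a new reading comes with each control period).
- get_image(name): name is "scene" or "top" or "wrist"; returns a dict with "color" (400x640x3 uint8, red, green, blue), "z_map" (400x640 float32, m along the optical axis (not along the pixel's ray), 0 where there is no reading), "K" (3x3 intrinsics, pixels), "extrinsics" (4x4, takes a point from camera to world coordinates); the wrist camera has in their place "T_tool_cam" (4x4, takes a point from camera to tool coordinates, whose origin is the TCP and whose axes are the tool frame's). Camera axes: x right, y down, z forward; pixel columns grow to the right and rows downward; lengths in m; the calibration is good to about 2 mm. A picture is of the moment at which its call begins: read the wrist's pose just before it.
- job_done(): hands the job in, once; it reports no verdict.
Trained networks look in a picture, given as the dict that the camera call returned (one of the last four; its "shot" number tells which), for a name from the list of things; names that differ only in an ending like _2 or _b are one class to them, and where a whole thing is asked for, a point or a joint stands for the part that bears it (a point fixed in the world has none). Each returns a list of dicts, best first, with "confidence" (0 to 1); they miss things now and then, are a little off and sometimes report something else, mostly with a low value. They report only what shows in the picture. A call takes as long as a camera call.
- cut_out(thing, picture): "pixels" (400x640 bool, what is visible of it) and "centre" ([column, row] in pixels, amid what is visible of it).
The state is a dict: "time_s": time; "joints": joint angles; "qvel": joint speeds; "joint_efforts": joint torques, N m; "position": TCP position; "eef_rot": TCP orientation; "force": force on the tool from outside, world axes, zero at the start; "torque": the same for the moment, N m; "gripper_width": opening from 0.0 (shut) to 1.0 (fully open).
Only numpy, scipy, OpenCV 4.12 (cv2) and the standard library are available. Lean on these libraries where they do the work, as an engineer would, in place of code of your own. Each camera call takes 0.05 s, during which the arm holds its last target.

## Working session

There is one attempt and no reset: what is moved stays moved. The work goes in short steps, Python scripts to look and compute and a tool call to move; the robot and the scene stay as the last step left them, time stands still between calls to the robot, and variables do not carry over. Pictures are saved under pics/ and viewed, and the job is handed in when it is done.

Besides the shell and the picture viewer there is one more tool, called as a command line: name --argument value ..., lists and objects as JSON in quotes. carry_out: Moves the arm, as the interface text tells. Its arguments: {"type":"object","properties":{"plan":{"type":"array"},"newtons":{"type":"number"}},"required":["plan"]}

```bash
ls; mkdir -p pics
cat > h.py <<'E'
import numpy as np,cv2
from cell import *
from scipy.spatial.transform import Rotation as R
def save(n,im): cv2.imwrite(f'pics/{n}.png',im[...,::-1])
E
python3 - <<'E'
from h import *
s=get_state(); print(s); print(tcp_to_grasp)
np.set_printoptions(precision=4,suppress=True)
for n in ['scene','top']:
    p=get_image(n); save(n+'0',p['color']); print(n,p['K'],p['extrinsics'])
    np.savez(f'{n}0.npz',z=p['z_map'],K=p['K'],E=p['extrinsics'],c=p['color'])
    for t in ['head_a','tab_a','cap_a']:
        for d in cut_out(t,p): print(t,d['confidence'],d['centre'],d['pixels'].sum())
E
```

```text
pics
{'time_s': 0.0, 'joints': array([ 1.13800536e+00,  3.14209877e-01, -4.80426718e-02,  1.21020644e+00,
        2.69211298e-05,  1.57078111e+00]), 'qvel': array([-0.00115174, -0.00025136, -0.00121481,  0.00069839,  0.00086961,
       -0.00069374]), 'joint_efforts': array([-6.36707864e-04, -5.39594436e+01,  3.39746439e+01,  1.91476650e-02,
       -2.41601128e-04,  1.02510533e-06]), 'position': array([0.25137608, 0.54412348, 0.19736025]), 'eef_rot': array([-1.5870017 ,  1.56913345, -2.01977747]), 'force': array([-0.24340335,  0.29123193, -0.25214569]), 'torque': array([ 0.0161507 ,  0.02325128, -0.00727472]), 'gripper_width': 0.9960619909599634}
0.0187
scene [[433.935    0.     317.9456]
 [  0.     433.935  198.8013]
 [  0.       0.       1.    ]] [[-0.4126  0.6403 -0.6479  1.2343]
 [ 0.9106  0.3075 -0.2761  0.2914]
 [ 0.0225 -0.7039 -0.7099  0.8222]
 [ 0.      0.      0.      1.    ]]
head_a 0.58 [298.3, 201.0] 81
head_a 0.51 [264.1, 116.1] 153
head_a 0.43 [259.1, 195.3] 69
head_a 0.27 [290.1, 229.8] 8203
tab_a 0.8 [263.4, 197.7] 351
tab_a 0.66 [294.0, 233.6] 8731
tab_a 0.57 [336.2, 212.0] 351
cap_a 0.95 [338.8, 214.5] 413
cap_a 0.58 [263.2, 198.7] 328
cap_a 0.55 [298.0, 208.8] 397
cap_a 0.39 [261.1, 121.2] 189
top [[431.7918   0.     321.7236]
 [  0.     431.7918 198.6095]
 [  0.       0.       1.    ]] [[-0.0256 -0.999   0.0359  0.4901]
 [-0.9992  0.0245 -0.0317  0.0025]
 [ 0.0308 -0.0366 -0.9989  1.2393]
 [ 0.      0.      0.      1.    ]]
head_a 0.46 [324.6, 187.7] 48
head_a 0.43 [360.2, 179.1] 60
head_a 0.41 [294.9, 191.5] 48
tab_a 0.62 [363.3, 178.6] 363
tab_a 0.6 [325.1, 181.8] 324
tab_a 0.59 [291.7, 191.4] 304
tab_a 0.24 [290.3, 189.3] 71
cap_a 0.72 [363.8, 176.2] 357
cap_a 0.69 [291.2, 188.2] 286
cap_a 0.63 [327.6, 179.5] 404
```

View pics/scene0.png

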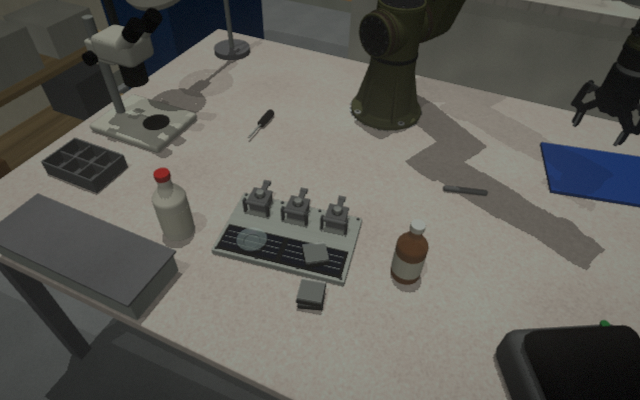

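View pics/top0.png

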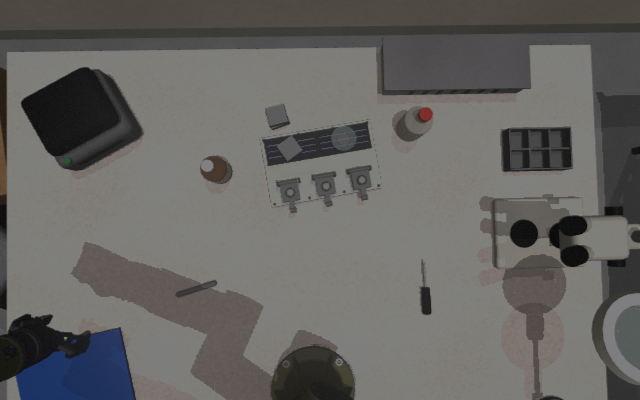

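Run:
```python
import cv2
im=cv2.imread('pics/top0.png')
cv2.imwrite('pics/top0z.png',cv2.resize(im[100:240,240:440],None,fx=4,fy=4,interpolation=cv2.INTER_CUBIC))
```

```text
(no output)
```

View pics/top0z.png

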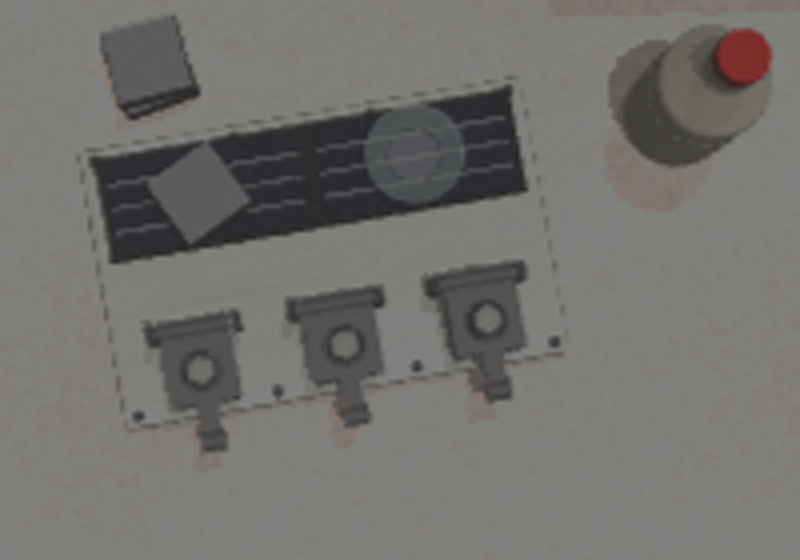

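The top view shows three bolt heads at about (290,192), (326,186), (362,180), with the tabs below them, towards the robot. I'll fit the jig pose from these and the plate corners, then check it in the scene view.

```bash
cat > fit.py <<'E'
import numpy as np,cv2
from scipy.optimize import least_squares
d=np.load('top0.npz');K,E,Z=d['K'],d['E'],d['z']
def proj(P,K,E):
    c=(np.linalg.inv(E)@np.c_[P,np.ones(len(P))].T)[:3]; u=K@c; return (u[:2]/u[2]).T
J=np.array([[0,.1,.064],[0,0,.064],[0,-.1,.064],[-.049,.1,.056],[-.049,0,.056],[-.049,-.1,.056],
 [.17,.16,.016],[.17,-.16,.016],[-.03,-.16,.016],[-.03,.16,.016]])
z=np.array([[201,370],[345,344],[487,319],[213,440],[353,413],[497,387],[83,152],[515,78],[562,352],[130,428]],float)
px=z/4+[240,100]-.375
def W(p,J):
    c,s=np.cos(p[2]),np.sin(p[2]); return np.c_[p[0]+c*J[:,0]-s*J[:,1],p[1]+s*J[:,0]+c*J[:,1],J[:,2]]
f=lambda p:(proj(W(p,J),K,E)-px).ravel()
r=least_squares(f,[.5,0,0]); p=r.x
if __name__=='__main__':
    np.set_printoptions(precision=4,suppress=True)
    print(p,np.degrees(p[2])); print(f(p).reshape(-1,2)); print(W(p,J[:6]))
    # depth check
    for q in px[:6]:
        u,v=np.round(q).astype(int); zz=Z[v,u]; c=np.linalg.inv(K)@[q[0],q[1],1]*zz; print((E@np.r_[c,1])[:3])
    s=np.load('scene0.npz'); im=s['c'][...,::-1].copy(); q=proj(W(p,J),s['K'],s['E']); print(q)
    im=cv2.resize(im[170:290,200:380],None,fx=4,fy=4)
    for a in q:
        cv2.circle(im,tuple(int(v) for v in (a-[200,170])*4),3,(0,0,255),-1)
    cv2.imwrite('pics/scenefit.png',im)
E
python3 fit.py
```

```text
[ 0.5677 -0.0461  0.1501] 8.601909986842607
[[-0.5261 -0.2507]
 [-0.3622 -0.0917]
 [ 0.0769 -0.1433]
 [-0.308   0.0222]
 [ 0.648   0.4109]
 [ 0.3816  0.5888]
 [-1.4709 -0.123 ]
 [ 1.0208 -0.4293]
 [ 1.7663 -0.3008]
 [-1.1614  0.2618]]
[[ 0.5528  0.0528  0.064 ]
 [ 0.5677 -0.0461  0.064 ]
 [ 0.5827 -0.145   0.064 ]
 [ 0.5043  0.0454  0.056 ]
 [ 0.5193 -0.0534  0.056 ]
 [ 0.5342 -0.1523  0.056 ]]
[0.5521 0.0514 0.064 ]
[ 0.5676 -0.0472  0.0619]
[ 0.5826 -0.1453  0.06  ]
[0.5044 0.0448 0.0513]
[ 0.5205 -0.0518  0.0528]
[ 0.5359 -0.1514  0.0551]
[[337.4278 208.7349]
 [297.8428 200.0704]
 [259.5474 191.6881]
 [341.9815 197.3195]
 [303.7274 189.1445]
 [266.6761 181.2266]
 [344.0684 283.3142]
 [210.2914 249.9517]
 [243.6864 192.4401]
 [362.447  218.6532]]
```

View pics/scenefit.png

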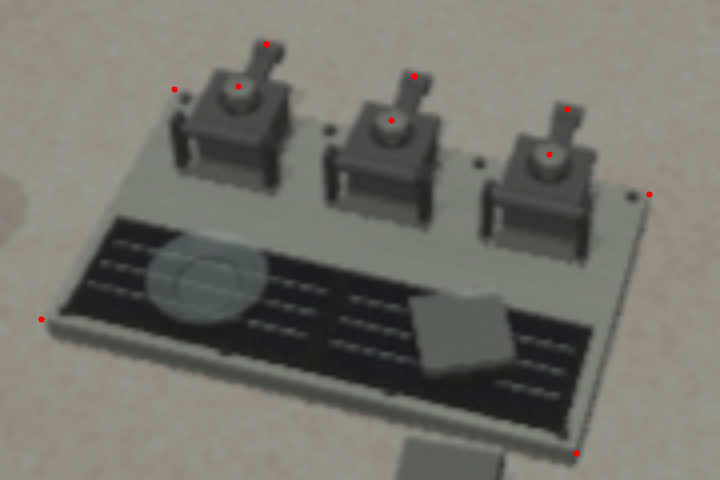

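The reprojection agrees in the scene view: red dots on the heads and tabs. The jig yaw is 8.6°. Next I'll work out the tool axes and the way to go.

```bash
cat >> h.py <<'E'
import fit
np.set_printoptions(precision=3,suppress=True)
PJ=fit.p
def w(x,y,z): return fit.W(PJ,np.array([[x,y,z]],float))[0]
def rep(target=None,T=None):
    s=get_state(); Rm=R.from_euler('xyz',s['eef_rot']).as_matrix(); 
    print('t',s['time_s'],'pos',s['position'],'F',s['force'],'g',s['gripper_width'],'j',s['joints'])
    print('tool x',Rm[:,0],'y',Rm[:,1],'z',Rm[:,2])
    jy=np.array([-np.sin(PJ[2]),np.cos(PJ[2]),0])
    # turn about tool x to align tool y with +-jig y
    a=np.arctan2(jy@Rm[:,2],jy@Rm[:,1]); print('turn to jig y',a,'or',(a+np.pi)%(2*np.pi)-0 if a<0 else a-np.pi)
    if target is not None:
        d=np.asarray(target)-s['position']; print('world d',d*100,'tool d cm',Rm.T@d*100)
    return s,Rm
E
python3 - <<'E'
from h import *
rep(w(0,.1,.064+.04))
print(w(0,.1,.064),w(0,0,.064),w(0,-.1,.064))
E
```

```text
t 0.4 pos [0.252 0.545 0.198] F [ 0.16  -0.023 -0.61 ] g 0.999593478206492 j [ 1.138  0.314 -0.047  1.21   0.     1.571]
tool x [-0. -0. -1.] y [ 0.419  0.908 -0.   ] z [ 0.908 -0.419 -0.   ]
turn to jig y -0.582938276438258 or 2.558654377151535
world d [ 30.117 -49.183  -9.409] tool d cm [  9.416 -32.014  47.968]
[0.553 0.053 0.064] [ 0.568 -0.046  0.064] [ 0.583 -0.145  0.064]
```

carry_out --plan '[{"jaw":0,"dx":0,"dy":0,"dz":4,"turn":-0.146},{"jaw":0,"dx":0,"dy":-3,"dz":4,"turn":-0.146},{"jaw":0,"dx":0,"dy":-3,"dz":4,"turn":-0.146},{"jaw":0,"dx":0,"dy":-3,"dz":3,"turn":-0.145},{"jaw":0,"dx":0,"dy":0,"dz":0,"turn":0}]' --newtons 20

```text
time_s: 1.02
position: [0.3877, 0.4211, 0.1979]
eef_rot: [0.557, 1.57, 0.729]
force: [-0.5, -0.8, -0.1]
gripper_width: 0.002
```

Run:
```python
from h import *
rep(w(0,.1,.064+.06))
```

```text
t 1.025 pos [0.388 0.421 0.198] F [-0.461 -0.773 -0.112] g 0.001885047765951839 j [ 0.827  0.261 -0.118  1.191 -0.     0.655]
tool x [ 0.001  0.001 -1.   ] y [-0.171  0.985  0.   ] z [0.985 0.171 0.001]
turn to jig y 0.021558997784414294 or -3.1200336558053787
world d [ 16.508 -36.836  -7.387] tool d cm [  7.378 -39.118   9.967]
```

carry_out --plan '[{"dy":-5.6,"dz":1.4,"turn":0.02,"jaw":0,"dx":0},{"dy":-5.6,"dz":1.4,"turn":0,"jaw":0,"dx":0},{"dy":-5.6,"dz":1.4,"turn":0,"jaw":0,"dx":0},{"dy":-5.6,"dz":1.4,"turn":0,"jaw":0,"dx":1},{"dy":-5.6,"dz":1.4,"turn":0,"jaw":0,"dx":2},{"dy":-5.6,"dz":1.4,"turn":0,"jaw":0,"dx":2},{"dy":-4,"dz":1,"turn":0,"jaw":0,"dx":1},{"dy":0,"dz":0,"turn":0,"jaw":0,"dx":0}]'

```text
time_s: 2.02
position: [0.5427, 0.0618, 0.1364]
eef_rot: [0.803, 1.563, 0.953]
force: [-0.7, 0.7, -0.1]
gripper_width: 0.001
```

Run:
```python
from h import *
s,Rm=rep(w(0,.1,.064+.04))
p=get_image('wrist'); save('w1',p['color']); print(p['K'],p['T_tool_cam'])
np.savez('w1.npz',z=p['z_map'],K=p['K'],T=p['T_tool_cam'],pos=s['position'],R=Rm)
```

```text
t 2.025 pos [0.543 0.062 0.136] F [-0.723  0.699 -0.086] g 0.0006431739662416002 j [ 0.109  0.241 -0.287  1.037  0.006 -0.04 ]
tool x [ 0.005  0.007 -1.   ] y [-0.149  0.989  0.006] z [0.989 0.149 0.006]
turn to jig y -0.0008248826872978377 or 3.1407677709024955
world d [ 1.003 -0.906 -3.242] tool d cm [ 3.24  -1.065  0.838]
[[338.943   0.    319.967]
 [  0.    338.943 192.008]
 [  0.      0.      1.   ]] [[-0.    -0.285  0.959 -0.175]
 [ 1.     0.001  0.001 -0.   ]
 [-0.001  0.959  0.285 -0.073]
 [ 0.     0.     0.     1.   ]]
```

View pics/w1.png

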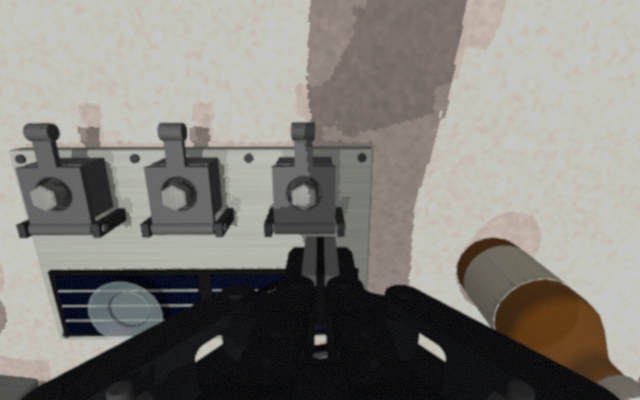

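The wrist view shows heads a, b, c at about (304,195), (178,195), (50,195) and tabs at (303,131), (172,131), (42,131). I'll cross-check the fit against these.

Run:
```python
from h import *
d=np.load('w1.npz')
def ray(q,z):
    c=np.linalg.inv(d['K'])@[*q,1]; T=d['T']
    o=d['R']@T[:3,3]+d['pos']; v=d['R']@T[:3,:3]@c
    return o+v*(z-o[2])/v[2]
c,s=np.cos(PJ[2]),np.sin(PJ[2]);Rj=np.array([[c,s],[-s,c]])
for q,z in [((304,193),.064),((178,193),.064),((49,194),.064),((303,131),.056),((172,131),.056),((41,131),.056)]:
    x=ray(q,z); u,v=int(q[0]),int(q[1]); zz=d['z'][v,u]
    cc=np.linalg.inv(d['K'])@[*q,1]*zz; X=d['R']@(d['T']@np.r_[cc,1])[:3]+d['pos']
    print(x,'jig',Rj@(x[:2]-PJ[:2]),'depth',X)
im=cv2.imread('pics/w1.png')[110:260]; cv2.imwrite('pics/w1z.png',cv2.resize(im[:,0:380],None,fx=2,fy=2))
```

```text
[0.547 0.051 0.064] jig [-0.006  0.099] depth [0.547 0.051 0.063]
[ 0.561 -0.044  0.064] jig [-0.006  0.003] depth [ 0.561 -0.044  0.064]
[ 0.576 -0.141  0.064] jig [-0.006 -0.095] depth [ 0.577 -0.142  0.063]
[0.501 0.043 0.056] jig [-0.052  0.098] depth [0.501 0.043 0.056]
[ 0.516 -0.053  0.056] jig [-0.052  0.001] depth [ 0.516 -0.053  0.057]
[ 0.53  -0.149  0.056] jig [-0.052 -0.096] depth [ 0.53  -0.149  0.056]
```

View pics/w1z.png

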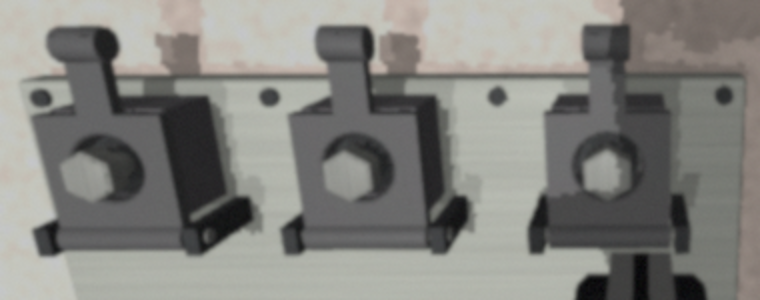

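The wrist says about 3 mm nearer in jig x, so I'll split the difference, weighted towards the wrist since it is relative to the tool. Moving above head a.

```bash
sed -i 's/^PJ=fit.p/PJ=fit.p+np.array([-.003,-.0008,0])/' h.py
python3 - <<'E'
from h import *
rep(w(0,.1,.064+.015))
E
```

```text
t 2.075 pos [0.542 0.063 0.137] F [ 0.22  -0.037 -0.251] g 0.00040003431910347223 j [ 0.111  0.241 -0.287  1.038  0.007 -0.04 ]
tool x [ 0.005  0.007 -1.   ] y [-0.15   0.989  0.007] z [0.989 0.15  0.006]
turn to jig y 0.0008289075381160848 or -3.140763746051677
world d [ 0.74  -1.109 -5.776] tool d cm [ 5.771 -1.245  0.531]
```

carry_out --plan '[{"jaw":0,"dx":2,"dy":-1.2,"dz":0.5,"turn":0},{"jaw":0,"dx":2,"dy":0,"dz":0,"turn":0},{"jaw":0,"dx":1.6,"dy":0,"dz":0,"turn":0},{"jaw":0,"dx":0,"dy":0,"dz":0,"turn":0}]'

```text
time_s: 2.58
position: [0.5498, 0.0585, 0.0811]
eef_rot: [0.782, 1.558, 0.938]
force: [-0.2, -1.0, 0.0]
gripper_width: -0.0
```

Run:
```python
from h import *
s,Rm=rep(w(0,.1,.064))
p=get_image('wrist'); save('w2',p['color'][:, :])
p=get_image('scene'); save('s2',cv2.resize(p['color'][140:290,180:400],None,fx=3,fy=3))
```

```text
t 2.575 pos [0.55  0.059 0.081] F [-0.208 -0.997  0.005] g -0.0004576977432665393 j [ 0.1    0.294 -0.352  0.917  0.009 -0.056]
tool x [ 0.007  0.01  -1.   ] y [-0.155  0.988  0.009] z [0.988 0.155 0.009]
turn to jig y 0.005454185332140792 or -3.1361384682576525
world d [-0.007 -0.653 -1.715] tool d cm [ 1.708 -0.659 -0.123]
```

View pics/w2.png

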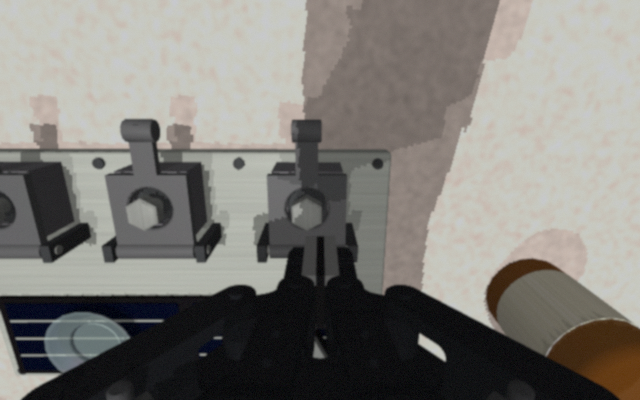

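View pics/s2.png

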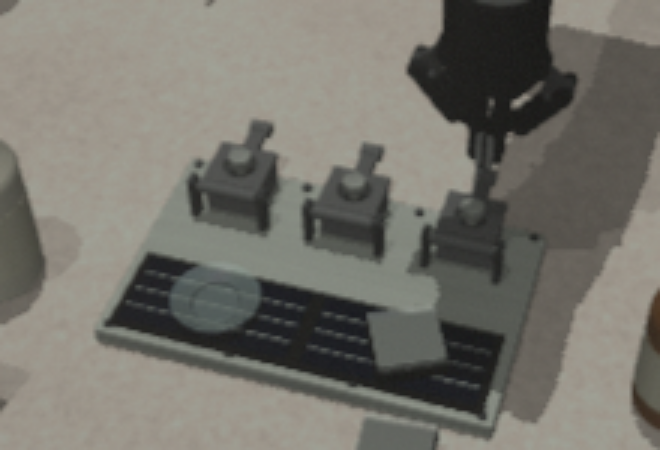

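```bash
cat >> h.py <<'E'
def wray(q,z,d,s,Rm):
    c=np.linalg.inv(d['K'])@[*q,1]; T=d['T_tool_cam']
    o=Rm@T[:3,3]+s['position']; v=Rm@T[:3,:3]@c
    return o+v*(z-o[2])/v[2]
E
python3 - <<'E'
from h import *
s,Rm=rep()
p=get_image('wrist'); 
X=wray((306,209),.064,p,s,Rm); print(X, 'tool', Rm.T@(X-s['position'])*100, w(0,.1,.064))
X=wray((306,130),.056,p,s,Rm); print(X, w(-.049,.1,.056))
T=p['T_tool_cam']; c=np.linalg.inv(T)@[0,0,0,1]; print(p['K']@c[:3]/c[2])
E
```

```text
t 2.675 pos [0.551 0.058 0.083] F [-0.309  0.083 -0.407] g -4.85523633282571e-06 j [ 0.099  0.293 -0.35   0.917  0.009 -0.056]
tool x [ 0.01  0.01 -1.  ] y [-0.155  0.988  0.009] z [0.988 0.155 0.011]
turn to jig y 0.0051701591240339165 or -3.136422494465759
[0.548 0.049 0.064] tool [ 1.844 -0.849 -0.428] [0.55  0.052 0.064]
[0.502 0.042 0.056] [0.501 0.045 0.056]
[320.049 227.311   1.   ]
```

carry_out --plan '[{"jaw":0,"dx":0.6,"dy":-0.75,"dz":-0.25,"turn":0},{"jaw":0,"dx":0.4,"dy":0,"dz":0,"turn":0},{"jaw":0,"dx":0.3,"dy":0,"dz":0,"turn":0}]'

```text
time_s: 3.1
position: [0.5515, 0.0498, 0.0707]
eef_rot: [0.498, 1.554, 0.653]
force: [0.0, -1.1, 0.2]
gripper_width: 0.001
```

carry_out --plan '[{"jaw":0,"dx":0.3,"dy":0,"dz":0,"turn":0}]'

```text
time_s: 3.22
position: [0.5515, 0.0498, 0.0675]
eef_rot: [0.504, 1.554, 0.658]
force: [0.3, 0.3, -0.1]
gripper_width: -0.001
```

carry_out --plan '[{"jaw":0,"dx":0.3,"dy":0,"dz":0,"turn":0}]'

```text
time_s: 3.35
position: [0.5516, 0.0498, 0.0643]
eef_rot: [0.505, 1.554, 0.659]
force: [0.4, 0.2, -0.1]
gripper_width: -0.002
```

carry_out --plan '[{"jaw":0,"dx":0.2,"dy":0,"dz":0,"turn":0}]'

```text
time_s: 3.48
position: [0.5515, 0.0498, 0.062]
eef_rot: [0.516, 1.554, 0.67]
force: [0.2, 0.0, 0.2]
gripper_width: 0.001
```

carry_out --plan '[{"jaw":0,"dx":0.2,"dy":0,"dz":0,"turn":0}]'

```text
time_s: 3.6
position: [0.5516, 0.0499, 0.0598]
eef_rot: [0.515, 1.554, 0.67]
force: [-0.3, 1.2, -0.3]
gripper_width: -0.003
```

Run:
```python
from h import *
s,Rm=rep()
p=get_image('wrist'); save('w3',cv2.resize(p['color'][90:290,200:440],None,fx=3,fy=3))
p=get_image('scene'); save('s3',cv2.resize(p['color'][170:270,260:400],None,fx=5,fy=5))
```

```text
t 3.6 pos [0.552 0.05  0.06 ] F [-0.324  1.209 -0.293] g -0.0025533573040827286 j [ 0.084  0.311 -0.383  0.863  0.009 -0.07 ]
tool x [ 0.013  0.01  -1.   ] y [-0.154  0.988  0.008] z [0.988 0.154 0.014]
turn to jig y 0.004224743528581235 or -3.137367910061212
```

View pics/w3.png

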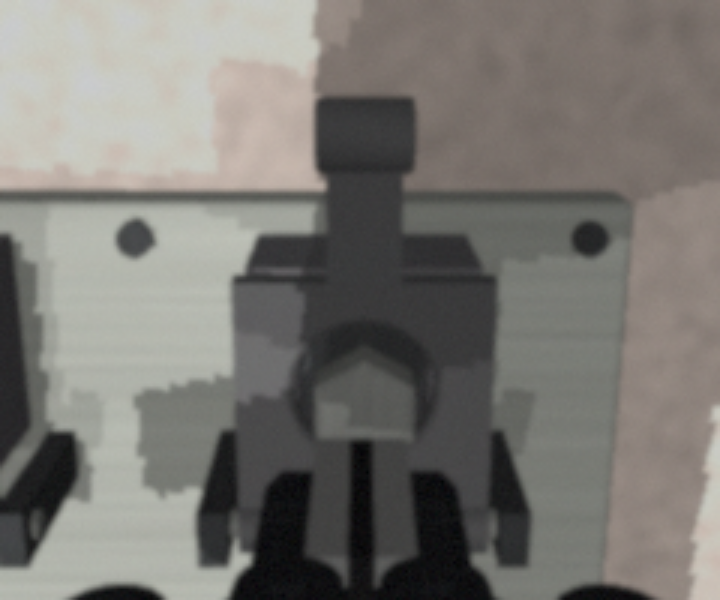

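View pics/s3.png

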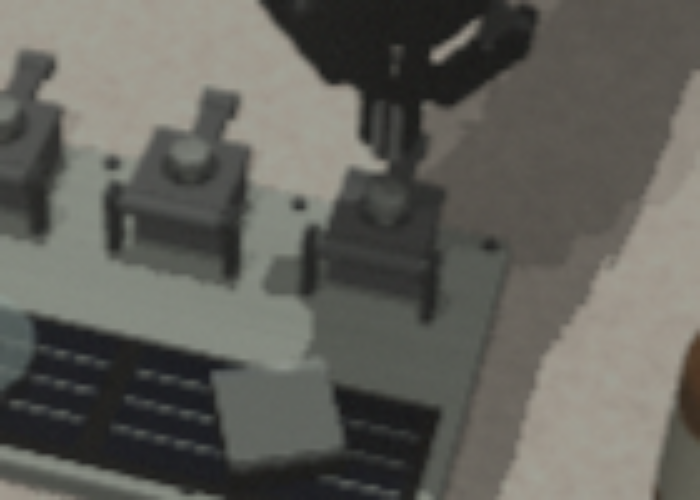

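The head shows just past the fingertips with no contact, and in the scene view the tip appears above the head. I'll measure the real fingertip position from the depth maps.

Run:
```python
from h import *
s,Rm=rep()
p=get_image('wrist'); K=p['K'];T=p['T_tool_cam']
v,u=np.mgrid[0:400,0:640]; z=p['z_map']
P=np.stack([(u-K[0,2])/K[0,0]*z,(v-K[1,2])/K[1,1]*z,z,np.ones_like(z)],-1)@T.T
for r in range(200,262,4):
    print(r,[tuple(np.round(P[r,c,:3]*1000).astype(int)) for c in (308,312,328,332)])
q=get_image('scene'); K=q['K'];E=q['extrinsics'];z=q['z_map']
P=np.stack([(u-K[0,2])/K[0,0]*z,(v-K[1,2])/K[1,1]*z,z,np.ones_like(z)],-1)@E.T
for r in range(186,220,2):
    print(r,[tuple(np.round(P[r,c,:3]*1000).astype(int)) for c in (333,337,341,345)])
```

```text
t 3.7 pos [0.551 0.05  0.06 ] F [ 0.021  0.028 -0.386] g -0.0009936112108620936 j [ 0.084  0.311 -0.383  0.864  0.009 -0.07 ]
tool x [ 0.013  0.01  -1.   ] y [-0.154  0.988  0.008] z [0.988 0.154 0.014]
turn to jig y 0.004259984917287963 or -3.137332668672505
200 [(np.int64(8), np.int64(-7), np.int64(-13)), (np.int64(16), np.int64(-5), np.int64(-11)), (np.int64(16), np.int64(5), np.int64(-11)), (np.int64(8), np.int64(7), np.int64(-13))]
204 [(np.int64(15), np.int64(-7), np.int64(-9)), (np.int64(16), np.int64(-5), np.int64(-8)), (np.int64(16), np.int64(5), np.int64(-8)), (np.int64(17), np.int64(7), np.int64(-8))]
208 [(np.int64(16), np.int64(-7), np.int64(-6)), (np.int64(15), np.int64(-5), np.int64(-6)), (np.int64(15), np.int64(5), np.int64(-6)), (np.int64(17), np.int64(7), np.int64(-6))]
212 [(np.int64(17), np.int64(-7), np.int64(-3)), (np.int64(3), np.int64(-4), np.int64(-8)), (np.int64(2), np.int64(4), np.int64(-8)), (np.int64(5), np.int64(7), np.int64(-7))]
216 [(np.int64(0), np.int64(-7), np.int64(-7)), (np.int64(-3), np.int64(-4), np.int64(-8)), (np.int64(-3), np.int64(4), np.in
[... 4520 characters left out ...]
nt64(43)), (np.int64(558), np.int64(54), np.int64(58)), (np.int64(534), np.int64(56), np.int64(35)), (np.int64(542), np.int64(69), np.int64(50))]
214 [(np.int64(556), np.int64(43), np.int64(44)), (np.int64(554), np.int64(53), np.int64(46)), (np.int64(554), np.int64(63), np.int64(51)), (np.int64(550), np.int64(72), np.int64(52))]
216 [(np.int64(569), np.int64(48), np.int64(52)), (np.int64(564), np.int64(57), np.int64(51)), (np.int64(560), np.int64(66), np.int64(51)), (np.int64(557), np.int64(75), np.int64(53))]
218 [(np.int64(578), np.int64(52), np.int64(56)), (np.int64(571), np.int64(60), np.int64(52)), (np.int64(568), np.int64(69), np.int64(53)), (np.int64(559), np.int64(76), np.int64(48))]
```

The depth maps from both cameras show that the fingers end about 38–40 mm behind the stated TCP: tool x is −39 mm in the wrist view, and in the scene view the tip is at z = 0.100 while the TCP reads 0.060. This disagrees with the interface text, but it explains why there was no contact. I'll use the measured tip, expect contact at a TCP z of about 0.025, and go down in small steps watching the force.

carry_out --plan '[{"jaw":0,"dx":0.5,"dy":0,"dz":0,"turn":0},{"jaw":0,"dx":0.5,"dy":0,"dz":0,"turn":0}]'

```text
time_s: 4.05
position: [0.5522, 0.05, 0.0499]
eef_rot: [0.479, 1.553, 0.633]
force: [-0.2, -0.1, -1.5]
gripper_width: 0.0
```

carry_out --plan '[{"jaw":0,"dx":0.5,"dy":0,"dz":0,"turn":0},{"jaw":0,"dx":0.4,"dy":0,"dz":0,"turn":0}]'

```text
time_s: 4.3
position: [0.5521, 0.0501, 0.0399]
eef_rot: [0.5, 1.554, 0.654]
force: [-0.0, -0.4, -0.2]
gripper_width: 0.001
```

Run:
```python
from h import *
s,Rm=rep()
p=get_image('wrist'); save('w4',cv2.resize(p['color'][90:290,200:440],None,fx=3,fy=3))
q=get_image('scene'); save('s4',cv2.resize(q['color'][170:270,260:400],None,fx=5,fy=5))
```

```text
t 4.3 pos [0.552 0.05  0.04 ] F [-0.01  -0.363 -0.185] g 0.0007417901334511754 j [ 0.084  0.331 -0.405  0.82   0.009 -0.07 ]
tool x [ 0.014  0.01  -1.   ] y [-0.154  0.988  0.008] z [0.988 0.154 0.015]
turn to jig y 0.004238180663830129 or -3.137354472925963
```

View pics/w4.png

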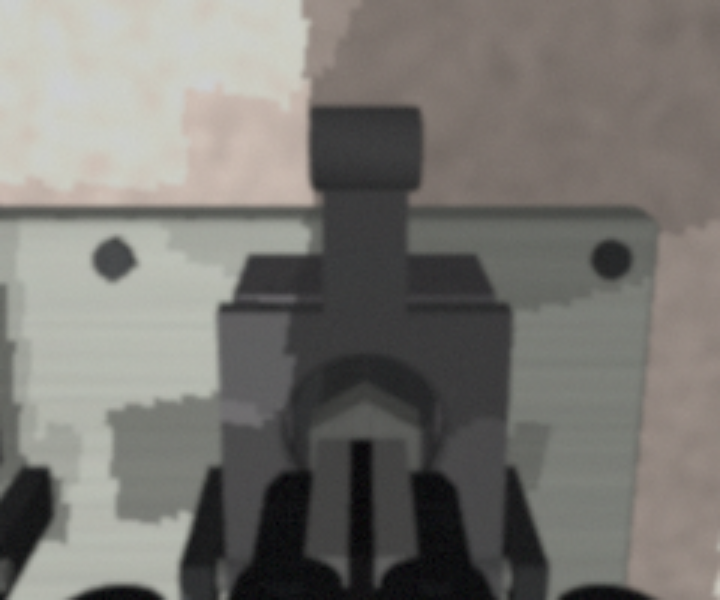

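View pics/s4.png

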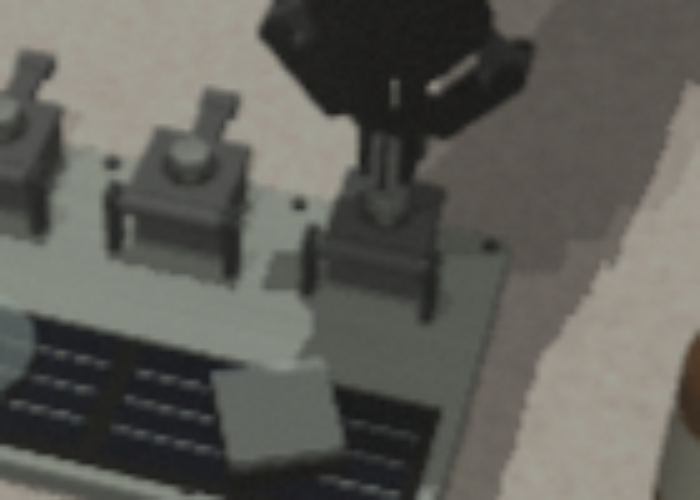

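The tip is now about 15 mm above head a. Continuing down slowly.

carry_out --plan '[{"jaw":0,"dx":0.5,"dy":0,"dz":0,"turn":0},{"jaw":0,"dx":0.4,"dy":0,"dz":0,"turn":0}]'

```text
time_s: 4.65
position: [0.5523, 0.0502, 0.0307]
eef_rot: [0.495, 1.554, 0.65]
force: [-4.7, -1.2, 24.6]
gripper_width: -0.001
```

carry_out --plan '[{"jaw":0,"dx":0.2,"dy":0,"dz":0,"turn":0}]'

```text
time_s: 4.78
position: [0.5525, 0.0502, 0.0305]
eef_rot: [0.47, 1.553, 0.624]
force: [-11.0, -0.8, 32.8]
gripper_width: 0.0
```

carry_out --plan '[{"jaw":0,"dx":0.2,"dy":0,"dz":0,"turn":0}]'

```text
time_s: 4.9
position: [0.5524, 0.0502, 0.0306]
eef_rot: [0.452, 1.553, 0.607]
force: [-9.3, -1.4, 22.7]
gripper_width: 0.0
```

carry_out --plan '[{"jaw":0,"dx":0.2,"dy":0,"dz":0,"turn":0}]'

```text
time_s: 5.03
position: [0.5524, 0.0502, 0.0307]
eef_rot: [0.432, 1.552, 0.587]
force: [-7.0, -1.2, 19.9]
gripper_width: 0.001
```

Firm contact at 0.0306 with over 20 N, which is more force than wanted. I'll back off and look at whether bolt a sank.

carry_out --plan '[{"jaw":0,"dx":-1.5,"dy":0,"dz":0,"turn":0},{"jaw":0,"dx":-2,"dy":0,"dz":0,"turn":0},{"jaw":0,"dx":-2,"dy":0,"dz":0,"turn":0}]'

```text
time_s: 5.4
position: [0.5507, 0.0495, 0.0869]
eef_rot: [0.475, 1.553, 0.63]
force: [-0.2, 0.6, 0.2]
gripper_width: 0.002
```

```bash
cat >> h.py <<'E'
def heads(name):
    q=get_image('scene'); save('s'+name,cv2.resize(q['color'][170:260,220:380],None,fx=5,fy=5,interpolation=cv2.INTER_CUBIC))
    K=q['K'];E=q['extrinsics'];z=q['z_map'];v,u=np.mgrid[0:400,0:640]
    P=(np.stack([(u-K[0,2])/K[0,0]*z,(v-K[1,2])/K[1,1]*z,z,np.ones_like(z)],-1)@E.T)[...,:3].reshape(-1,3)
    for k,y in zip('abc',(.1,0,-.1)):
        c=w(0.002,y,0)
        m=(np.linalg.norm(P[:,:2]-c[:2],axis=1)<.012)&(P[:,2]<.08)&(P[:,2]>.053)
        zz=np.sort(P[m,2]); print(k,m.sum(),np.round(zz,4), 'top median',np.median(zz[len(zz)//3:]))
def whead(name):
    s,Rm=rep(); q=get_image('wrist'); save('w'+name,q['color'])
    K=q['K'];T=q['T_tool_cam'];z=q['z_map'];v,u=np.mgrid[0:400,0:640]
    P=(np.stack([(u-K[0,2])/K[0,0]*z,(v-K[1,2])/K[1,1]*z,z,np.ones_like(z)],-1)@T.T)[...,:3].reshape(-1,3)@Rm.T+s['position']
    for k,y in zip('abc',(.1,0,-.1)):
        c=w(0,y,0); r=np.linalg.norm(P[:,:2]-c[:2],axis=1)
        m=(r<.007)&(P[:,2]<.08)
        loc=(P[:,:2]-c[:2])@np.array([[np.cos(PJ[2]),-np.sin(PJ[2])],[np.sin(PJ[2]),np.cos(PJ[2])]])
        mc=(abs(loc[:,0])<.022)&(abs(loc[:,1])<.023)&(r>.016)&(P[:,2]<.08)&(P[:,2]>.045)
        print(k,m.sum(),'head',np.median(P[m,2]) if m.any() else None,mc.sum(),'cap',np.median(P[mc,2]) if mc.any() else None)
E
python3 - <<'E'
from h import *
heads('5'); whead('5')
E
```

```text
a 57 [0.053 0.054 0.055 0.055 0.055 0.055 0.055 0.056 0.056 0.056 0.057 0.059
 0.059 0.06  0.061 0.061 0.061 0.061 0.061 0.061 0.062 0.062 0.062 0.062
 0.063 0.063 0.063 0.063 0.063 0.063 0.063 0.064 0.064 0.064 0.064 0.064
 0.064 0.064 0.065 0.065 0.065 0.065 0.065 0.065 0.065 0.066 0.066 0.066
 0.066 0.066 0.066 0.066 0.067 0.067 0.067 0.067 0.069] top median 0.06445335970186633
b 52 [0.055 0.056 0.057 0.057 0.058 0.059 0.059 0.06  0.06  0.06  0.06  0.06
 0.06  0.06  0.061 0.061 0.061 0.062 0.062 0.062 0.062 0.063 0.063 0.063
 0.063 0.063 0.063 0.063 0.063 0.063 0.064 0.064 0.064 0.064 0.064 0.064
 0.064 0.064 0.064 0.065 0.065 0.065 0.065 0.065 0.065 0.065 0.066 0.066
 0.067 0.067 0.068 0.068] top median 0.06382429513172627
c 52 [0.054 0.056 0.056 0.056 0.057 0.057 0.057 0.058 0.059 0.059 0.059 0.059
 0.059 0.059 0.06  0.061 0.061 0.062 0.062 0.062 0.062 0.062 0.063 0.063
 0.063 0.063 0.063 0.063 0.063 0.063 0.063 0.064 0.064 0.064 0.064 0.064
 0.064 0.064 0.064 0.064 0.065 0.065 0.065 0.065 0.065 0.066 0.066 0.066
 0.066 0.067 0.067 0.068] top median 0.06381269051239369
t 5.45 pos [0.553 0.05  0.09 ] F [ 0.937 -0.009  2.529] g 0.0009592634170787059 j [ 0.084  0.28  -0.349  0.923  0.009 -0.071]
tool x [ 0.018  0.011 -1.   ] y [-0.154  0.988  0.008] z [0.988 0.154 0.02 ]
turn to jig y 0.004185544885775263 or -3.137407108704018
a 412 head 0.06345549403837934 2707 cap 0.05148990640801884
b 561 head 0.06297918940598918 2713 cap 0.0514068316530919
c 598 head 0.05973287736302265 1984 cap 0.05130606888464686
```

View pics/s5.png

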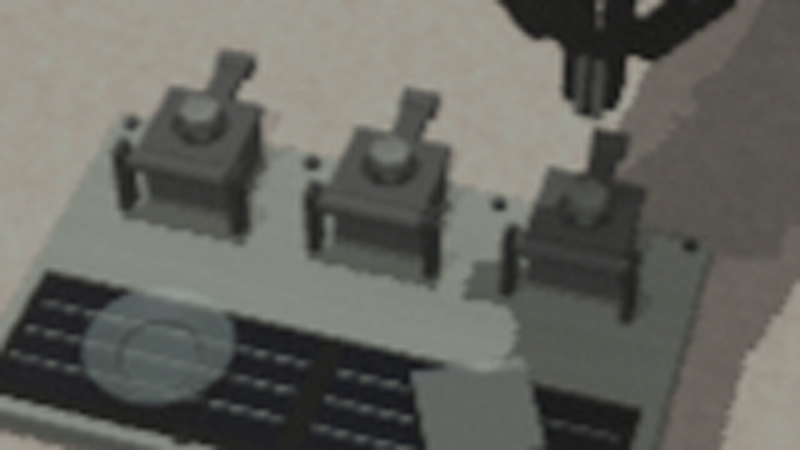

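View pics/w5.png

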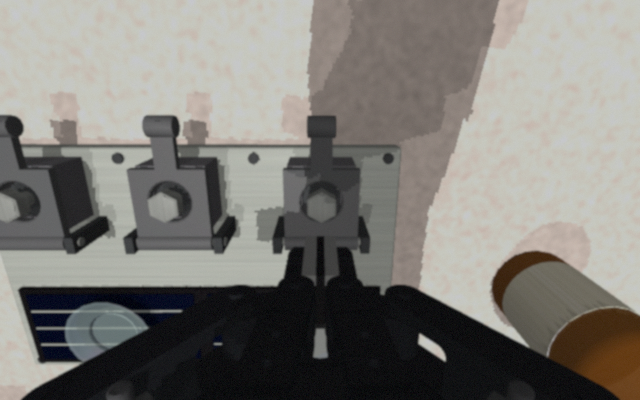

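Bolt a did not sink: both views put its head at 64 mm with the cap at 52 mm, so a is tight and the tip touches at TCP z ≈ 0.031. Now bolt b.

Run:
```python
from h import *
rep(w(0,0,.042))
```

```text
t 5.5 pos [0.553 0.05  0.089] F [-0.065  0.475  0.149] g -0.0005299268251865107 j [ 0.084  0.282 -0.35   0.92   0.009 -0.071]
tool x [ 0.019  0.011 -1.   ] y [-0.154  0.988  0.008] z [0.988 0.154 0.02 ]
turn to jig y 0.004168488246885092 or -3.137424165342908
world d [ 1.194 -9.661 -4.66 ] tool d cm [ 4.577 -9.766 -0.398]
```

carry_out --plan '[{"jaw":0,"dx":0,"dy":-4.9,"dz":-0.2,"turn":0},{"jaw":0,"dx":0,"dy":-4.8,"dz":-0.2,"turn":0},{"jaw":0,"dx":1.5,"dy":0,"dz":0,"turn":0},{"jaw":0,"dx":1.5,"dy":0,"dz":0,"turn":0},{"jaw":0,"dx":1,"dy":0,"dz":0,"turn":0}]'

```text
time_s: 6.12
position: [0.5653, -0.0467, 0.0442]
eef_rot: [0.387, 1.548, 0.544]
force: [-0.2, -0.0, 1.2]
gripper_width: -0.004
```

Run:
```python
from h import *
rep(w(0,0,.031)); p=get_image('wrist'); save('w6',cv2.resize(p['color'][90:290,200:440],None,fx=3,fy=3))
```

```text
t 6.125 pos [ 0.565 -0.047  0.044] F [-0.17  -0.016  1.224] g -0.004084712087830561 j [-0.091  0.345 -0.374  0.833  0.013 -0.248]
tool x [ 0.019  0.012 -1.   ] y [-0.157  0.988  0.009] z [0.987 0.157 0.021]
turn to jig y 0.0071081965254813605 or -3.134484457064312
world d [-0.055 -0.022 -1.318] tool d cm [ 1.316 -0.025 -0.085]
```

View pics/w6.png

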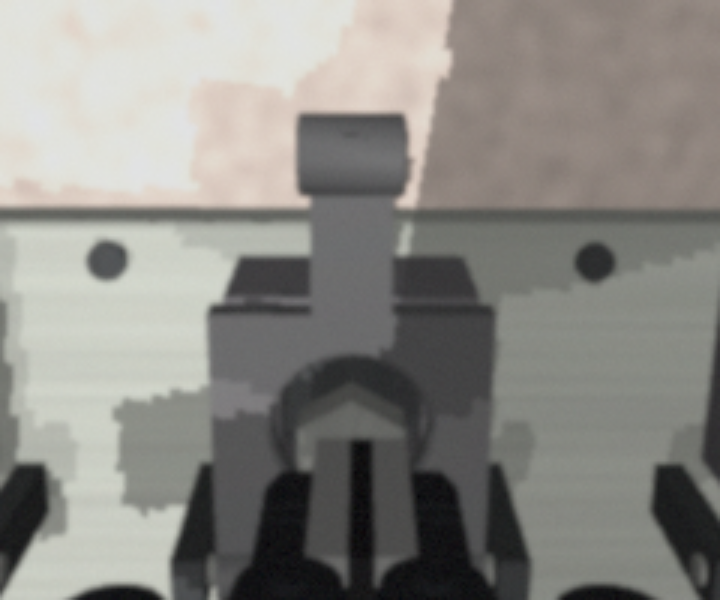

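carry_out --plan '[{"jaw":0,"dx":0.5,"dy":-0.2,"dz":0,"turn":0},{"jaw":0,"dx":0.3,"dy":0,"dz":0,"turn":0}]'

```text
time_s: 6.42
position: [0.5644, -0.047, 0.034]
eef_rot: [0.475, 1.55, 0.634]
force: [0.6, -0.1, 0.4]
gripper_width: -0.002
```

carry_out --plan '[{"jaw":0,"dx":0.2,"dy":0,"dz":0,"turn":0}]'

```text
time_s: 6.55
position: [0.5647, -0.0467, 0.032]
eef_rot: [0.465, 1.55, 0.625]
force: [-0.1, 0.2, -0.5]
gripper_width: 0.003
```

carry_out --plan '[{"jaw":0,"dx":0.15,"dy":0,"dz":0,"turn":0}]'

```text
time_s: 6.68
position: [0.5649, -0.0466, 0.0309]
eef_rot: [0.447, 1.55, 0.608]
force: [-3.5, 0.5, 11.5]
gripper_width: -0.004
```

carry_out --plan '[{"jaw":0,"dx":0.15,"dy":0,"dz":0,"turn":0}]'

```text
time_s: 6.8
position: [0.565, -0.0466, 0.0307]
eef_rot: [0.425, 1.549, 0.586]
force: [-7.3, 0.5, 18.2]
gripper_width: -0.002
```

Bolt b holds at the same height (11 to 18 N at 0.031), so it is tight. On to bolt c.

carry_out --plan '[{"jaw":0,"dx":-1.5,"dy":0,"dz":0,"turn":0},{"jaw":0,"dx":-2,"dy":0,"dz":0,"turn":0},{"jaw":0,"dx":-1,"dy":0,"dz":0,"turn":0}]'

```text
time_s: 7.18
position: [0.5646, -0.0472, 0.0784]
eef_rot: [0.397, 1.548, 0.558]
force: [0.7, 1.2, 0.8]
gripper_width: 0.0
```

Run:
```python
from h import *
whead('7'); rep(w(0,-.1,.042))
```

```text
t 7.175 pos [ 0.565 -0.047  0.078] F [0.676 1.175 0.825] g 0.00042774748080079596 j [-0.092  0.312 -0.334  0.907  0.014 -0.252]
tool x [ 0.019  0.012 -1.   ] y [-0.16   0.987  0.009] z [0.987 0.16  0.021]
turn to jig y 0.010182532083245183 or -3.1314101215065477
a 440 head 0.06341454150334817 2817 cap 0.05150290501011682
b 470 head 0.06333976225346352 2734 cap 0.05145213625845622
c 648 head 0.06291630410228673 2939 cap 0.051393997757649246
t 7.225 pos [ 0.565 -0.047  0.079] F [0.021 0.217 0.53 ] g -0.001451978792539185 j [-0.092  0.311 -0.333  0.908  0.014 -0.252]
tool x [ 0.02   0.012 -1.   ] y [-0.16   0.987  0.008] z [0.987 0.16  0.022]
turn to jig y 0.010139002134918668 or -3.1314536514548745
world d [ 1.447 -9.845 -3.737] tool d cm [ 3.65  -9.981 -0.224]
```

View pics/w7.png

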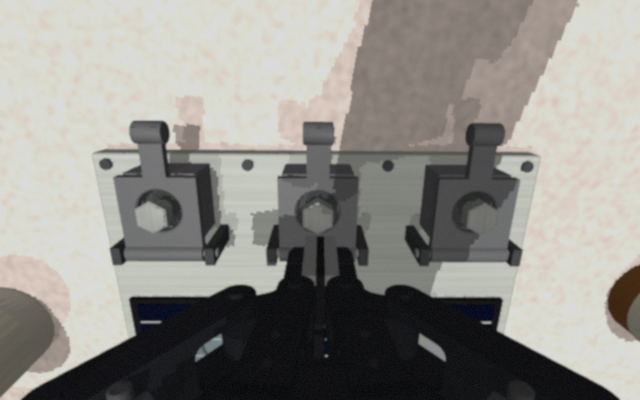

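carry_out --plan '[{"jaw":0,"dx":0,"dy":-5,"dz":-0.1,"turn":0.01},{"jaw":0,"dx":0,"dy":-4.9,"dz":0,"turn":0},{"jaw":0,"dx":1.5,"dy":0,"dz":0,"turn":0},{"jaw":0,"dx":1.5,"dy":0,"dz":0,"turn":0},{"jaw":0,"dx":0.7,"dy":0,"dz":0,"turn":0}]'

```text
time_s: 7.85
position: [0.5818, -0.1457, 0.0403]
eef_rot: [0.339, 1.545, 0.492]
force: [-0.4, -0.5, -0.0]
gripper_width: -0.001
```

Run:
```python
from h import *
rep(w(0,-.1,.031)); p=get_image('wrist'); save('w8',cv2.resize(p['color'][90:290,200:440],None,fx=3,fy=3))
```

```text
t 7.85 pos [ 0.582 -0.146  0.04 ] F [-0.41  -0.514 -0.001] g -0.0006781256854672722 j [-0.256  0.403 -0.298  0.851  0.017 -0.409]
tool x [ 0.023  0.012 -1.   ] y [-0.152  0.988  0.009] z [0.988 0.152 0.024]
turn to jig y 0.0026056061218485737 or -3.1389870474679444
world d [-0.213 -0.006 -0.935] tool d cm [ 0.929  0.019 -0.234]
```

View pics/w8.png

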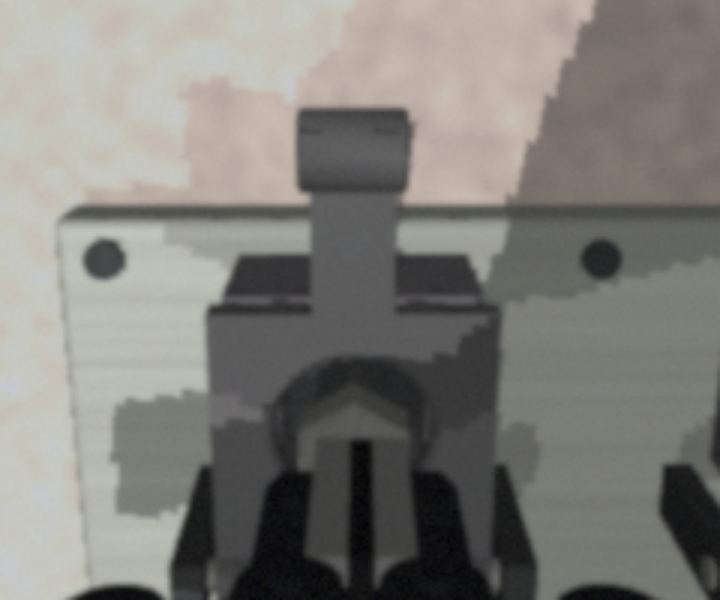

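carry_out --plan '[{"jaw":0,"dx":0.5,"dy":-0.15,"dz":-0.2,"turn":0},{"jaw":0,"dx":0.3,"dy":0,"dz":0,"turn":0}]'

```text
time_s: 8.15
position: [0.5795, -0.1458, 0.0311]
eef_rot: [0.386, 1.546, 0.541]
force: [0.4, -0.0, 0.8]
gripper_width: 0.0
```

carry_out --plan '[{"jaw":0,"dx":0.15,"dy":0,"dz":0,"turn":0}]'

```text
time_s: 8.28
position: [0.5795, -0.1457, 0.0297]
eef_rot: [0.367, 1.546, 0.522]
force: [-0.4, -1.3, 2.0]
gripper_width: 0.002
```

carry_out --plan '[{"jaw":0,"dx":0.15,"dy":0,"dz":0,"turn":0}]'

```text
time_s: 8.4
position: [0.5797, -0.1457, 0.0285]
eef_rot: [0.349, 1.546, 0.505]
force: [-1.8, -0.0, 1.1]
gripper_width: 0.002
```

carry_out --plan '[{"jaw":0,"dx":0.15,"dy":0,"dz":0,"turn":0}]'

```text
time_s: 8.52
position: [0.5798, -0.1457, 0.0272]
eef_rot: [0.344, 1.546, 0.499]
force: [-2.2, -0.8, 1.5]
gripper_width: 0.002
```

It is going down under about 2 N. I'll carry on to the stop, around 0.0247.

carry_out --plan '[{"jaw":0,"dx":0.15,"dy":0,"dz":0,"turn":0},{"jaw":0,"dx":0.15,"dy":0,"dz":0,"turn":0}]'

```text
time_s: 8.78
position: [0.58, -0.1458, 0.0249]
eef_rot: [0.33, 1.546, 0.486]
force: [-5.9, 0.4, 15.3]
gripper_width: -0.002
```

carry_out --plan '[{"jaw":0,"dx":0.15,"dy":0,"dz":0,"turn":0}]'

```text
time_s: 8.9
position: [0.58, -0.1458, 0.0248]
eef_rot: [0.319, 1.545, 0.474]
force: [-7.7, 0.7, 19.0]
gripper_width: -0.001
```

Bolt c sank 6 mm onto its stop. I'll lift off and check.

carry_out --plan '[{"jaw":0,"dx":-1.5,"dy":0,"dz":0,"turn":0},{"jaw":0,"dx":-3,"dy":0,"dz":0,"turn":0},{"jaw":0,"dx":-3,"dy":0,"dz":-1,"turn":0},{"jaw":0,"dx":0,"dy":0,"dz":0,"turn":0}]'

```text
time_s: 9.4
position: [0.5699, -0.1482, 0.1032]
eef_rot: [0.284, 1.542, 0.439]
force: [0.2, 0.6, -0.5]
gripper_width: 0.001
```

Run:
```python
from h import *
whead('9')
```

```text
t 9.4 pos [ 0.57  -0.148  0.103] F [ 0.206  0.58  -0.509] g 0.0006610547343697557 j [-0.266  0.327 -0.252  0.971  0.018 -0.421]
tool x [ 0.026  0.012 -1.   ] y [-0.155  0.988  0.008] z [0.988 0.155 0.027]
turn to jig y 0.005392831038321194 or -3.136199822551472
a 371 head 0.06335371967248152 2133 cap 0.05156219856792302
b 350 head 0.06339423499861288 2257 cap 0.05153735068250496
c 375 head 0.057305779871374966 2273 cap 0.051424631769839586
```

View pics/w9.png

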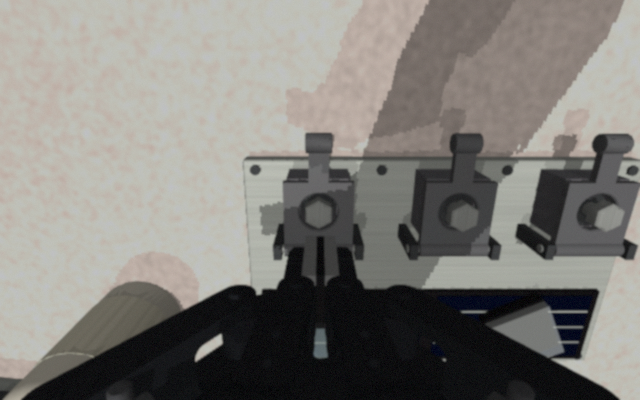

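c sank: its head is at 57 mm against 63 for a and b, and all caps are shut. Now I'll open the jaws and line up over tab c.

Run:
```python
from h import *
s,Rm=rep(w(-.049,-.1,.070)); p=get_image('wrist')
for q in ((319,142),(453+13,143)): print(wray(q,.056,p,s,Rm))
print(w(-.049,-.1,.056),w(-.049,0,.056))
```

```text
t 9.45 pos [ 0.569 -0.148  0.102] F [-0.305 -0.063 -0.619] g 0.003924882875295348 j [-0.266  0.329 -0.253  0.969  0.018 -0.421]
tool x [ 0.024  0.013 -1.   ] y [-0.155  0.988  0.009] z [0.988 0.155 0.026]
turn to jig y 0.005478958334760599 or -3.1361136952550326
world d [-3.816 -0.515 -3.177] tool d cm [ 3.077  0.057 -3.931]
[ 0.53  -0.154  0.056]
[ 0.516 -0.06   0.056]
[ 0.531 -0.153  0.056] [ 0.516 -0.054  0.056]
```

carry_out --plan '[{"jaw":4.5,"dx":0,"dy":0,"dz":-2,"turn":0.005},{"jaw":4.5,"dx":0,"dy":0,"dz":-2,"turn":0},{"jaw":4.5,"dx":1.5,"dy":0,"dz":0,"turn":0},{"jaw":4.5,"dx":1.5,"dy":0,"dz":0,"turn":0},{"jaw":4.5,"dx":0,"dy":0,"dz":0,"turn":0}]'

```text
time_s: 10.12
position: [0.5279, -0.152, 0.0624]
eef_rot: [0.602, 1.548, 0.754]
force: [0.1, -0.9, 0.4]
gripper_width: 0.529
```

Run:
```python
from h import *
s,Rm=rep(w(-.049,-.1,.002)); p=get_image('wrist'); save('w10',p['color'])
K=p['K'];T=p['T_tool_cam'];z=p['z_map']
v,u=np.mgrid[0:400,0:640]
P=(np.stack([(u-K[0,2])/K[0,0]*z,(v-K[1,2])/K[1,1]*z,z,np.ones_like(z)],-1)@T.T)[...,:3]
m=(P[...,0]>-.06)&(P[...,0]<-.02)&(abs(P[...,2])<.03)&(abs(P[...,1])<.05)
Q=P[m]; print(len(Q)); 
for sgn in(1,-1):
    q=Q[Q[:,1]*sgn>0]; print(sgn,q.max(0),q.min(0),np.sort(q[:,0])[-20:])
q=get_image('scene'); save('s10',cv2.resize(q['color'][130:250,200:360],None,fx=5,fy=5,interpolation=cv2.INTER_CUBIC))
```

```text
t 10.125 pos [ 0.528 -0.152  0.062] F [ 0.092 -0.903  0.383] g 0.5287249686378201 j [-0.293  0.303 -0.388  0.869  0.02  -0.445]
tool x [ 0.017  0.016 -1.   ] y [-0.151  0.988  0.013] z [0.988 0.151 0.019]
turn to jig y 0.0013876095238606436 or -3.1402050440659326
world d [ 0.339 -0.113 -6.041] tool d cm [ 6.043 -0.241  0.204]
2233
1 [-0.035  0.036  0.012] [-0.06   0.022 -0.012] [-0.037 -0.037 -0.037 -0.037 -0.037 -0.037 -0.037 -0.037 -0.036 -0.036
 -0.036 -0.036 -0.036 -0.036 -0.036 -0.035 -0.035 -0.035 -0.035 -0.035]
-1 [-0.034 -0.022  0.011] [-0.06  -0.036 -0.012] [-0.037 -0.037 -0.037 -0.037 -0.037 -0.036 -0.036 -0.036 -0.036 -0.036
 -0.036 -0.036 -0.036 -0.035 -0.035 -0.035 -0.035 -0.035 -0.035 -0.034]
```

View pics/w10.png

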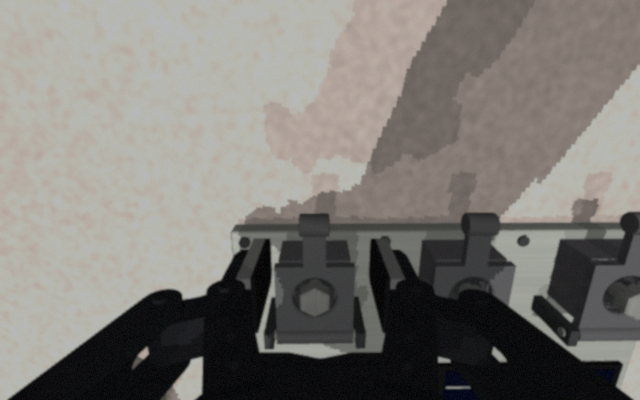

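View pics/s10.png

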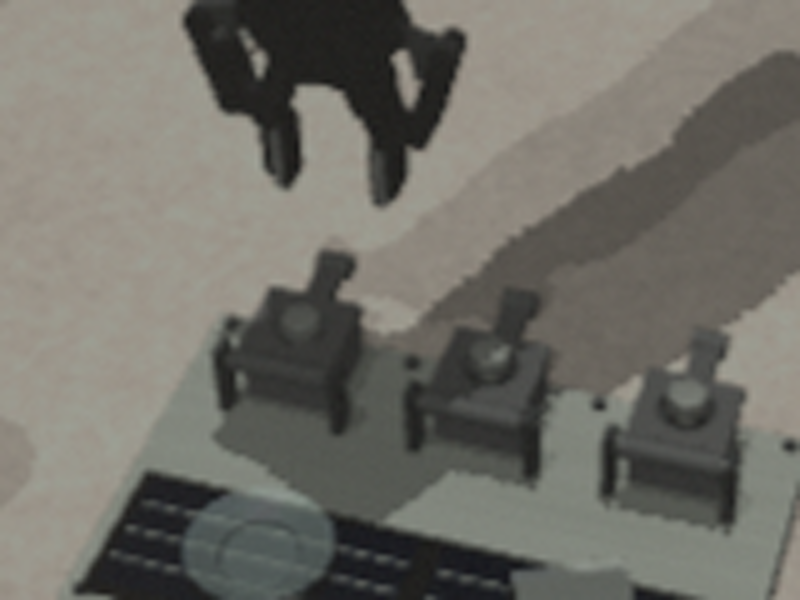

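The fingers straddle the tab: tips at tool x = −35 mm, tab at column 315. Descending so the tips reach z ≈ 0.034, around the bar at 0.049.

carry_out --plan '[{"jaw":4.5,"dx":1.5,"dy":-0.2,"dz":0.2,"turn":0},{"jaw":4.5,"dx":1.5,"dy":0,"dz":0,"turn":0},{"jaw":4.5,"dx":1,"dy":0,"dz":0,"turn":0}]'

```text
time_s: 10.6
position: [0.534, -0.1538, 0.0224]
eef_rot: [0.434, 1.545, 0.586]
force: [-0.5, 0.0, -0.7]
gripper_width: 0.529
```

Run:
```python
from h import *
s,Rm=rep(w(-.049,-.1,.000)); p=get_image('wrist'); save('w11',p['color'])
```

```text
t 10.6 pos [ 0.534 -0.154  0.022] F [-0.549  0.005 -0.691] g 0.5293688514771622 j [-0.293  0.351 -0.423  0.78   0.02  -0.445]
tool x [ 0.021  0.014 -1.   ] y [-0.152  0.988  0.011] z [0.988 0.151 0.023]
turn to jig y 0.0017939601889743397 or -3.139798693400819
world d [-0.277  0.069 -2.241] tool d cm [ 2.236  0.086 -0.316]
```

View pics/w11.png

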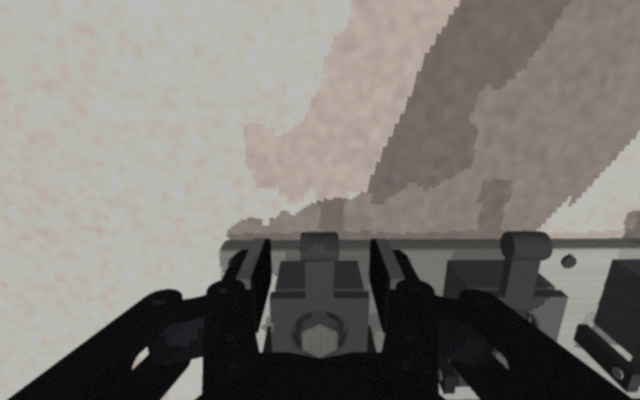

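carry_out --plan '[{"jaw":4.5,"dx":0.8,"dy":0,"dz":-0.3,"turn":0},{"jaw":4.5,"dx":0.8,"dy":0,"dz":0,"turn":0},{"jaw":4.5,"dx":0.5,"dy":0,"dz":0,"turn":0}]'

```text
time_s: 11.02
position: [0.5303, -0.1537, -0.0012]
eef_rot: [0.487, 1.546, 0.639]
force: [0.7, -0.3, 0.2]
gripper_width: 0.53
```

Run:
```python
from h import *
s,Rm=rep(w(-.049,-.1,.000)); p=get_image('wrist'); save('w12',p['color'])
q=get_image('scene'); save('s12',cv2.resize(q['color'][130:250,200:360],None,fx=5,fy=5,interpolation=cv2.INTER_CUBIC))
```

```text
t 11.025 pos [ 0.53  -0.154 -0.001] F [ 0.711 -0.284  0.236] g 0.5303821394760181 j [-0.295  0.375 -0.453  0.728  0.02  -0.447]
tool x [ 0.02   0.015 -1.   ] y [-0.151  0.988  0.012] z [0.988 0.151 0.022]
turn to jig y 0.0016015861152270765 or -3.139991067474566
world d [0.09  0.064 0.119] tool d cm [-0.116  0.051  0.102]
```

View pics/w12.png

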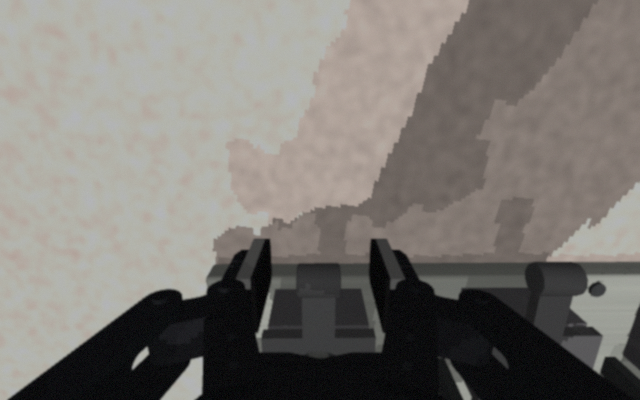

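View pics/s12.png

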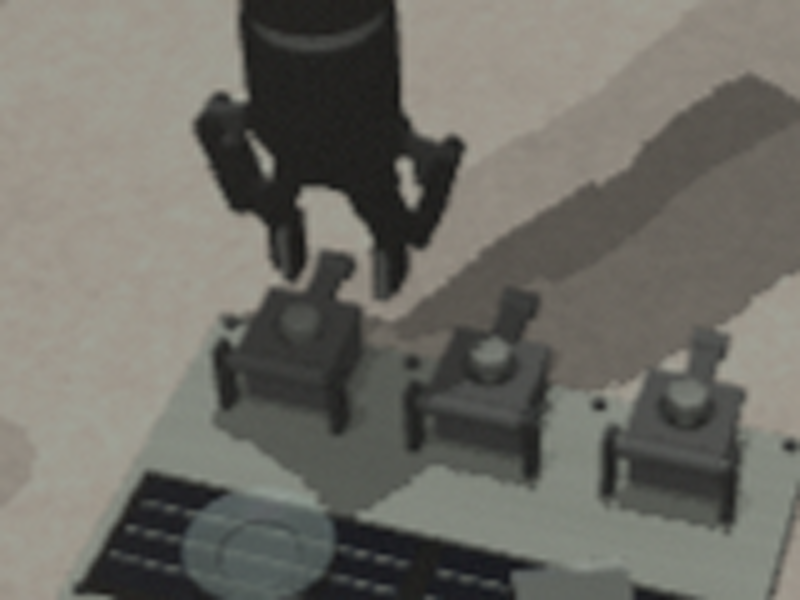

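The tab is between the pads, centred at column 319. Closing.

carry_out --plan '[{"jaw":1.2,"dx":0,"dy":0,"dz":0,"turn":0},{"jaw":1.2,"dx":0,"dy":0,"dz":0,"turn":0},{"jaw":1.2,"dx":0,"dy":0,"dz":0,"turn":0},{"jaw":1.2,"dx":0,"dy":0,"dz":0,"turn":0},{"jaw":1.2,"dx":0,"dy":0,"dz":0,"turn":0}]' --newtons 25

```text
time_s: 11.75
position: [0.5304, -0.1545, -0.0005]
eef_rot: [0.431, 1.547, 0.582]
force: [-0.8, -0.4, 0.3]
gripper_width: 0.2
```

Run:
```python
from h import *
s,Rm=rep(); p=get_image('wrist'); save('w13',p['color'])
```

```text
t 11.75 pos [ 0.53  -0.155 -0.   ] F [-0.805 -0.371  0.317] g 0.19998857324223912 j [-0.296  0.374 -0.453  0.729  0.018 -0.447]
tool x [ 0.02   0.013 -1.   ] y [-0.151  0.988  0.01 ] z [0.988 0.151 0.022]
turn to jig y 0.0016405220887492347 or -3.139952131501044
```

View pics/w13.png

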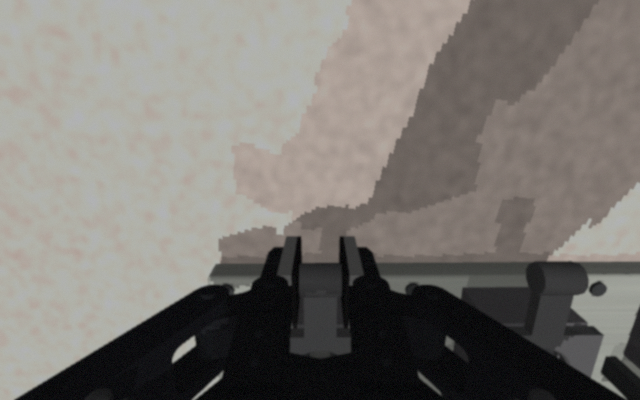

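The bar is held (opening 17 mm). I'll lift along the 79 mm arc, the first half with a check.

carry_out --plan '[{"jaw":1.2,"dx":-0.79,"dy":0,"dz":0.05,"turn":0},{"jaw":1.2,"dx":-0.78,"dy":0,"dz":0.13,"turn":0},{"jaw":1.2,"dx":-0.76,"dy":0,"dz":0.2,"turn":0},{"jaw":1.2,"dx":-0.75,"dy":0,"dz":0.29,"turn":0}]'

```text
time_s: 12.3
position: [0.5371, -0.1536, 0.0321]
eef_rot: [0.445, 1.546, 0.597]
force: [2.1, -0.0, -3.5]
gripper_width: 0.201
```

Run:
```python
from h import *
s,Rm=rep(); 
q=get_image('scene'); save('s14',cv2.resize(q['color'][130:250,200:360],None,fx=5,fy=5,interpolation=cv2.INTER_CUBIC))
```

```text
t 12.3 pos [ 0.537 -0.154  0.032] F [ 2.133 -0.031 -3.491] g 0.20124234669675997 j [-0.291  0.346 -0.405  0.805  0.019 -0.443]
tool x [ 0.02   0.014 -1.   ] y [-0.151  0.988  0.011] z [0.988 0.151 0.022]
turn to jig y 0.0016241224511150698 or -3.139968531138678
```

View pics/s14.png

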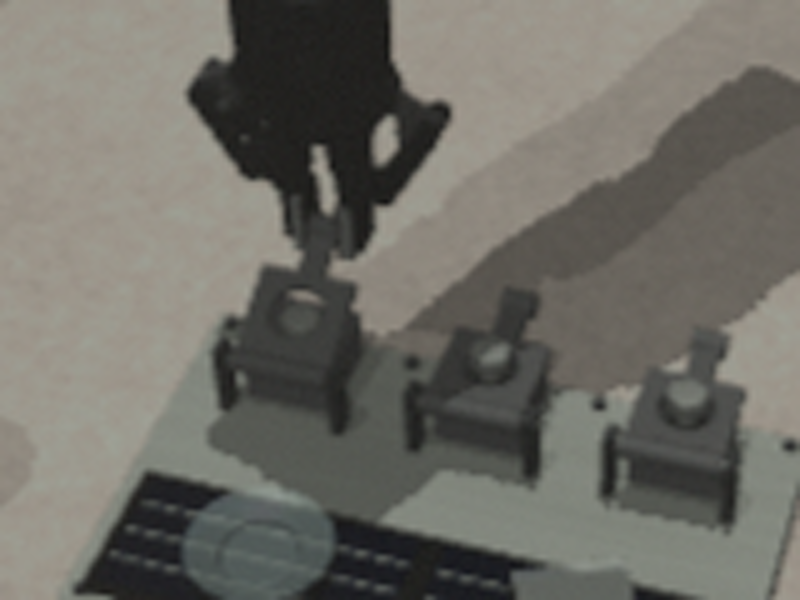

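The cap follows the grip at about 0.42 rad, with tool force around 4 N. Continuing to about 0.85 rad.

carry_out --plan '[{"jaw":1.2,"dx":-0.6,"dy":0,"dz":0.32,"turn":0},{"jaw":1.2,"dx":-0.57,"dy":0,"dz":0.36,"turn":0},{"jaw":1.2,"dx":-0.54,"dy":0,"dz":0.41,"turn":0},{"jaw":1.2,"dx":-0.5,"dy":0,"dz":0.45,"turn":0},{"jaw":1.2,"dx":-0.46,"dy":0,"dz":0.49,"turn":0},{"jaw":1.2,"dx":0,"dy":0,"dz":0,"turn":0},{"jaw":1.2,"dx":0,"dy":0,"dz":0,"turn":0},{"jaw":1.2,"dx":0,"dy":0,"dz":0,"turn":0}]'

```text
time_s: 13.35
position: [0.5576, -0.1505, 0.0613]
eef_rot: [0.481, 1.547, 0.633]
force: [1.4, -0.5, -3.8]
gripper_width: 0.204
```

Run:
```python
from h import *
s,Rm=rep(); 
q=get_image('scene'); save('s15',cv2.resize(q['color'][130:250,200:360],None,fx=5,fy=5,interpolation=cv2.INTER_CUBIC))
K=q['K'];E=q['extrinsics'];z=q['z_map'];v,u=np.mgrid[0:400,0:640]
P=(np.stack([(u-K[0,2])/K[0,0]*z,(v-K[1,2])/K[1,1]*z,z,np.ones_like(z)],-1)@E.T)[...,:3].reshape(-1,3)
c,sn=np.cos(PJ[2]),np.sin(PJ[2]); d=P[:,:2]-PJ[:2]; L=np.c_[c*d[:,0]+sn*d[:,1],-sn*d[:,0]+c*d[:,1],P[:,2]]
m=(abs(abs(L[:,1]+.1)-.02)<.005)&(L[:,0]>-.015)&(L[:,0]<.022)&(L[:,2]>.054)&(L[:,2]<.12)
Q=L[m]; print(len(Q)); a=np.polyfit(Q[:,0],Q[:,2],1); print('cap c slope angle',np.arctan(-a[0]))
for k,y in (('a',.1),('b',0)):
    m=(abs(abs(L[:,1]-y)-.019)<.005)&(L[:,0]>-.015)&(L[:,0]<.022)&(L[:,2]>.045); Q=L[m]; a=np.polyfit(Q[:,0],Q[:,2],1); print(k,len(Q),np.median(Q[:,2]),-a[0])
whead('15')
```

```text
t 13.35 pos [ 0.558 -0.15   0.061] F [ 1.358 -0.533 -3.781] g 0.20418972811517153 j [-0.275  0.349 -0.324  0.883  0.018 -0.427]
tool x [ 0.019  0.014 -1.   ] y [-0.152  0.988  0.011] z [0.988 0.151 0.021]
turn to jig y 0.001837126466460892 or -3.139755527123332
121
cap c slope angle 0.8845015557883255
a 91 0.05251824017226692 -0.017638621947682127
b 87 0.051837568539885415 0.004492469416200223
t 13.4 pos [ 0.558 -0.15   0.061] F [ 0.844 -0.421 -3.351] g 0.20002011578472037 j [-0.275  0.349 -0.324  0.883  0.018 -0.427]
tool x [ 0.019  0.014 -1.   ] y [-0.152  0.988  0.011] z [0.988 0.151 0.021]
turn to jig y 0.0018671935736062917 or -3.139725460016187
a 118 head 0.045095005874730025 1261 cap 0.0515237915745797
b 518 head 0.06327176052613487 2957 cap 0.05143830238445821
c 301 head 0.05659926307519722 437 cap 0.045768285458430064
```

View pics/s15.png

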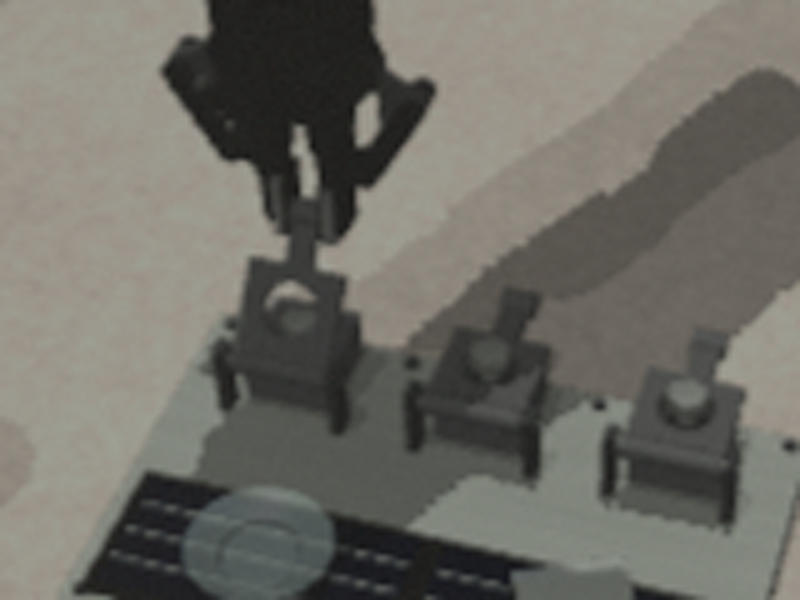

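View pics/w15.png

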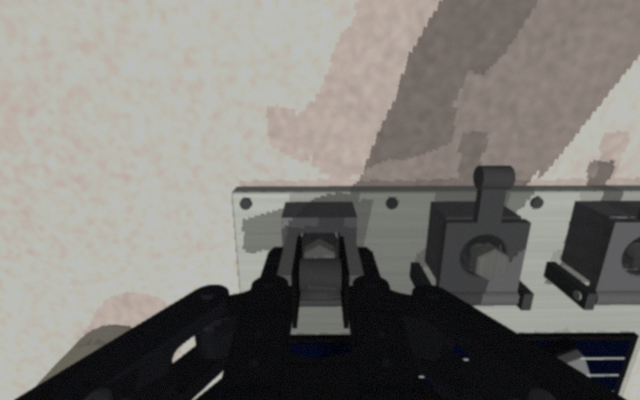

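Cap c stands at about 0.86 rad in the grip. It has been at rest for about 0.4 s, its bolt is sunk, and caps a and b are level. Handing in.

Run:
```python
from h import *
s=get_state(); print(abs(s['qvel']).max(),s['gripper_width'],s['force']); print(job_done())
```

```text
0.0018985030490782562 0.20409219856268823 [ 0.256  0.199 -3.374]
the job is handed in; nothing more can be done
None
```

The loose bolt is the right one (c). I tapped all three, then lifted c's cap by its tab and handed the job in with the gripper still holding it up. No verdict came back.

**Tapping:** Bolts a and b held firm, with their heads still at about 63 mm. Bolt c gave way under about 2 N and sank 6 mm onto its stop.

**Last checks:**
- **Cap c:** it measured 0.88 rad in the scene depth map, against about 0.85 rad from the lift path.
- **Grip:** the jaws were still on the bar at about 17 mm opening, with about 3.4 N of load and joint speeds below 0.002 rad/s.
- **Bolt c:** its head was at about 57 mm.
- **Caps a and b:** both were level at about 52 mm.
- **Bystanders:** I saw none of them disturbed, but I did not measure their positions at the end.

**What disagreed or did not go as planned:**
- **Fingertips:** both cameras and the first contact put them 33–40 mm behind the stated TCP. I used the measured tip for everything after that.
- **Tap force:** the 5–6 N guide was exceeded. The readings reached about 33 N on a and 18–19 N on b and c. Neither a nor b moved.
- **Final reading of bolt a:** the wrist view gave 45 mm for its head, which I put down to the head being hidden at the picture's edge. The earlier clear reading was 63 mm, and nothing touched that bolt afterwards.

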